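# Set the sharpener's size dial and load the fat pencil

### The job

The new fat pencil standing in the wooden block needs its first sharpening. With a light grip turn the sharpener's size dial, click by click, until its widest hole has clicked in at the feed pointer; then stand the pencil in that hole, press it gently but firmly home onto the cutter, and leave it standing there. Leave the marker and brush in their block, and do not disturb the plaque and the clay ox.

Things in the scene. Friction and masses are not known exactly. Their poses are not given: they have to be found in the camera images.
- sharpener: upright desk pencil sharpener, grey housing 116 x 92 mm, flat deck 100 mm above the table, held fast by its suction foot. Origin on the table right under the dial's axis; +z up; its front (amber shavings drawer, white feed pointer on the deck) faces its own -x. The housing reaches 48 mm to -x, 68 mm to +x and 46 mm to each side
- dial (a joint): angle of the black size dial on the deck, about the vertical axis through the sharpener's origin: 0 (or a full turn) with the widest hole at the feed pointer, growing counter-clockwise from above. Turns either way; six click stops at multiples of 60 degrees (rarely left balanced between two). A sprung roller resists up to about 0.25 N m on leaving a stop, lets go half way and draws the dial into the next stop by itself
- dial_top (a point): centre of the dial's top. Round plastic knob, 64 mm across, 18 mm tall, ribbed rim, 1 mm above the deck; nothing stands beside it, so fingers can close on the rim at any yaw. Holes on a 20 mm radius: one 13 mm wide, then counter-clockwise 6, 7, 8, 9, 10 mm. It bears a squeeze of at most 25 N per finger; 12 to 18 N turns it, much less slips
- wide_hole (a point): mouth of the widest hole (13 mm, with a 2 mm countersink) in the plane of the dial's top; turns with the dial
- feed (a point): feed position: where the vertical 14 mm feed throat of the housing comes up to the plane of the dial's top, 20 mm from the dial's axis towards the feed pointer. Only a hole that has clicked in here leads down to the cutter; elsewhere the deck closes the holes from below
- cutter: steel cutter unit at the bottom of the feed throat, not movable; origin on the throat's axis, 65 mm below the dial's top. The head on which the pencil's foot comes to rest stands 0 to 14 mm above this origin, as the point adjuster happens to be set: it cannot be seen and must be felt for. The pencil may be pushed onto it, or against the dial, with at most 18 N; 4 to 10 N is enough to press it home
- pencil: new unsharpened fat pencil of bare wood, a round rod 11 mm in diameter and 175 mm long with flat ends, about 14 g, standing loosely in one of the three holes of the block (it may lean by 1.5 degrees). Origin at the centre of its lower end, z along it to the top; both ends are alike
- block: wooden pencil block, 52 mm (its x) x 128 mm (its y) x 55 mm high, heavy, does not move; origin under its centre. Three holes 12 mm wide and 48 mm deep, their bottoms 7 mm above the table, at y = -42, 0 and +42 mm; which of pencil, marker and brush stands in which hole varies
- marker: black marker pen with a grey cap, 12 mm wide, 136 mm long, standing in the block; origin at its lower end. To be left alone
- brush: paint brush, bristles up, 11 mm wide, 154 mm long, standing in the block; origin at its lower end. To be left alone
- plaque: small wooden plaque lying on the table, 70 x 90 x 9 mm, two painted squares on top; origin under its centre. To be left alone
- ox: little white clay ox, 45 x 26 x 36 mm; origin under its middle. To be left alone

How it is judged:
By the outcome, as a careful person would: the job done as asked, in the order asked, and still so for the second after the job is handed in, with the robot touching nothing.
It also fails if it takes over 67 s, if anything falls off the work surface, if the arm or the gripper's body presses on something with over 40 N, if the wrist force passes 120 N, or if a joint passes its speed limit or range.

### The arm

A 6-joint arm with a two-finger parallel gripper is mounted at the origin on the work surface. World frame = base frame: x ahead of the robot, y to its left, z up, the work surface at z = 0. Lengths are in mm, angles in rad, forces in N, time in s.
With the tool pointing down it reaches from about 350 to 875 mm from the base axis. Payload 4.2 kg.
Tool frame: the origin (TCP) lies at the very end of the fingers, on their centre line; the grasp point (between the pads) lies 19 mm behind it; z points along the fingers, y is the line along which they close (so a half turn about z gives the same grasp; the last joint's range is limited). The gripper opens to 85 mm and grips with 20 to 120 N. Pads are 22 mm wide; open, the fingers measure 114 mm over their backs; the gripper's body (76 mm by 85 mm) begins 54 mm behind the grasp point. The pads swing forward as they close: fully open they stand 13 mm farther back than shut.
Start: joints at [-0.9, 0.385, 0.008, 0, -1.194, -0.259], TCP at [250.175, -572.723, 231.312] pointing down, gripper open.
Joint ranges: [-3.14, 3.14], [-1.21, 2.06], [-1.07, 1.41], [-3.16, 2.05], [-2.99, -0.16], [-3.1, 3.1]. Speed limits (rad/s): [2.79, 2.79, 3.14, 3.14, 3.14, 3.14].

### API

Orientations are given as a unit quaternion [x, y, z, w].
In Python, from bench import arm, optics gives the robot as it stands. The module is installed in compiled form; this text tells all that it offers.
- The arm moves only by the tool step_arm, never from a script. Its argument "motion" is a list of rows, each an object with "dr": the turn, a rotation vector about the tool's x, y, z in units of 8 degrees (1.0 is 8 degrees), a list of three; "slide": the shift along the tool's x, y, z in mm, a list of three; "jaw": the finger opening in mm, from 0 to 85.4. A call has exactly 8 rows; each row is the pose to reach, as a shift and turn from the pose commanded when the call began, along the tool's axes at that moment; what a row does not reach only later rows make up. A row lasts 1/8 s, in which the tool goes at most 62.5 mm and 10.7 degrees, less where a joint would pass 70% of its speed; a pose out of reach is approached as far as the arm can. A call with a gripper value outside its range is refused whole. The fingers move at their own pace and stop on an object; the grip force is fixed at half the most. Time passes only in rows, so rows that repeat a pose let the fingers close, or fill a call up. It gives the time, the measured TCP pose, the force, the opening and the grip force at its end, in the units of the state.
- arm.read_state(): the state, without advancing time (a new reading comes with each control period).
- optics.get_image(name): name is "side" or "top"; returns the picture (384x512x3 uint8, blue, green, red); there is no depth.
- optics.camera_info(name): a dict with "camera_matrix" (3x3 intrinsics, pixels), "k1" (the pictures are not rectified: a ray, as slopes to the right and down, at radius r is drawn at 1 + k1 r^2 times it, then the intrinsics apply), "view" (4x4, takes a point from world to camera coordinates). Camera axes: x right, y up, looking along -z (the intrinsics and any distortion apply to the point x, -y, -z); pixel columns grow to the right and rows downward; lengths in mm; the calibration is good to about 2 mm. A picture is of the moment at which its call begins. camera_info takes no time and is no camera call.
- arm.job_done(): hands the job in; it is judged then, once.
The state is a dict: "clock": time; "joints": joint angles; "joint_vel": joint speeds; "joint_efforts": joint torques, N m; "position": TCP position; "ee_rot": TCP orientation; "contact_force": force on the tool from outside, world axes, zero at the start; "wrist_torque": the same for the moment, N m; "gripper_width": finger opening in mm; "grasp_force": force on a finger pad.
Only numpy, scipy, OpenCV 4.12 (cv2) and the standard library are available. Lean on these libraries where they do the work, as an engineer would, in place of code of your own. Each camera call takes 0.05 s, during which the arm holds its last target. There are 200 camera calls.

## Working session

There is one attempt and no reset: what is moved stays moved. The work goes in short steps, Python scripts to look and compute and a tool call to move; the robot and the scene stay as the last step left them, time stands still between calls to the robot, and variables do not carry over. Pictures are saved under pics/ and viewed, at most 10 in all, crops included, and the job is handed in when it is done.

Besides the shell and the picture viewer there is one more tool, called by a JSON object that holds its "api" and its "payload", one argument or row to a line. step_arm: Moves the arm, as the interface text tells. Its arguments: {"type":"object","properties":{"motion":{"type":"array","items":{"type":"object","properties":{"dr":{"type":"array","items":{"type":"number"}},"slide":{"type":"array","items":{"type":"number"}},"jaw":{"type":"number"}}}}},"required":["motion"]}

```bash
mkdir -p pics; python3 - <<'E'
from bench import arm, optics
import cv2, numpy as np
np.set_printoptions(precision=4,suppress=True)
for n in("top","side"):
    cv2.imwrite(f"pics/{n}0.png",optics.get_image(n)); c=optics.camera_info(n); print(n,c["camera_matrix"],c["k1"]); print(np.array(c["view"]))
print(arm.read_state())
E
```

```text
top [[357.6854   0.     252.0706]
 [  0.     357.6854 193.3365]
 [  0.       0.       1.    ]] 0.03137222603825704
[[  -0.0274   -0.9993   -0.0256    3.8175]
 [   0.9889   -0.0309    0.1456 -642.2719]
 [  -0.1462   -0.0213    0.989  -757.3277]
 [   0.        0.        0.        1.    ]]
side [[451.9408   0.     262.6008]
 [  0.     451.9408 193.1593]
 [  0.       0.       1.    ]] 0.04047098814726418
[[   0.9336   -0.3584    0.001  -621.0164]
 [   0.1723    0.4512    0.8756 -193.6384]
 [  -0.3143   -0.8173    0.483  -752.5649]
 [   0.        0.        0.        1.    ]]
{'clock': 0.1, 'joints': array([-0.9004,  0.3855,  0.0068, -0.0004, -1.194 , -0.2586]), 'joint_vel': array([ 0.001 , -0.0011,  0.0017,  0.0024,  0.002 , -0.0014]), 'joint_efforts': array([ -0.0008, -39.332 ,  18.8929,   4.1979,  -0.0026,   0.    ]), 'position': array([ 249.9543, -572.2742,  230.3287]), 'ee_rot': array([-0.2044,  0.9789,  0.001 , -0.0003]), 'contact_force': array([-0.2666, -0.0558,  0.5499]), 'wrist_torque': array([ 0.038 , -0.0159, -0.0523]), 'grasp_force': 0.0, 'gripper_width': 85.64552581278834}
```

View pics/top0.png

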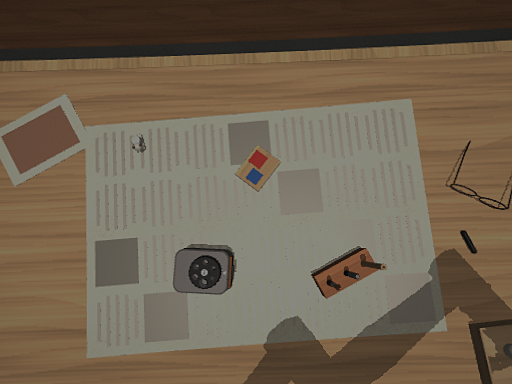

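View pics/side0.png

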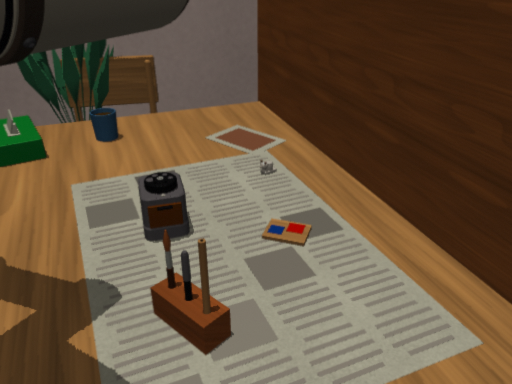

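The top view shows the dial at about (205,271), with the sharpener's front facing right, and the pencil top at about (383,266). In the side view the pencil runs from (203,241) down to (207,310). Next I'll enlarge both areas.

```bash
cat > h.py <<'E'
import cv2, numpy as np
from bench import arm, optics
np.set_printoptions(precision=3,suppress=True)
def ray(n,px):
    c=optics.camera_info(n);K=np.array(c["camera_matrix"]);V=np.array(c["view"]);k=c["k1"]
    d=np.array([(px[0]-K[0,2])/K[0,0],(px[1]-K[1,2])/K[1,1]]);u=d.copy()
    for _ in range(20):u=d/(1+k*(u@u))
    R=V[:3,:3];return -R.T@V[:3,3], R.T@np.array([u[0],-u[1],-1.])
def onz(n,px,z):
    o,d=ray(n,px);return o+d*(z-o[2])/d[2]
def proj(n,p):
    c=optics.camera_info(n);K=np.array(c["camera_matrix"]);V=np.array(c["view"])
    q=V[:3,:3]@np.array(p,float)+V[:3,3];u=np.array([q[0],-q[1]])/-q[2];u=u*(1+c["k1"]*(u@u))
    return K[:2,:2]@u+K[:2,2]
def two(pa,pb):
    (o1,d1),(o2,d2)=ray("top",pa),ray("side",pb)
    A=np.stack([d1,-d2],1);s=np.linalg.lstsq(A,o2-o1,rcond=None)[0]
    a,b=o1+d1*s[0],o2+d2*s[1];return (a+b)/2,np.linalg.norm(a-b)
def crop(im,x,y,w,h,s):return cv2.resize(im[y:y+h,x:x+w],None,fx=s,fy=s,interpolation=cv2.INTER_CUBIC)
E
python3 - <<'E'
from h import *
t=cv2.imread("pics/top0.png");s=cv2.imread("pics/side0.png")
a=np.hstack([crop(t,165,235,80,66,5),crop(t,305,238,80,66,5)])
b=np.hstack([crop(s,130,165,66,80,5),crop(s,145,225,94,80,5)[:, :470]])
b=cv2.convertScaleAbs(b,alpha=1.6)
a=cv2.convertScaleAbs(a,alpha=1.8,beta=15)
cv2.imwrite("pics/c1.png",a);cv2.imwrite("pics/c2.png",b[:, :800])
print(onz("top",(205,271),119),two((383,266),(203,241)))
E
```

```text
[478.637  81.128 119.   ] (array([ 483.198, -248.825,  180.151]), np.float64(0.6491945108855901))
```

View pics/c1.png

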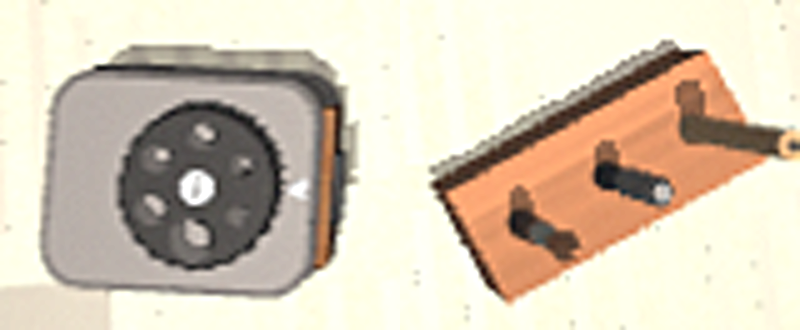

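View pics/c2.png

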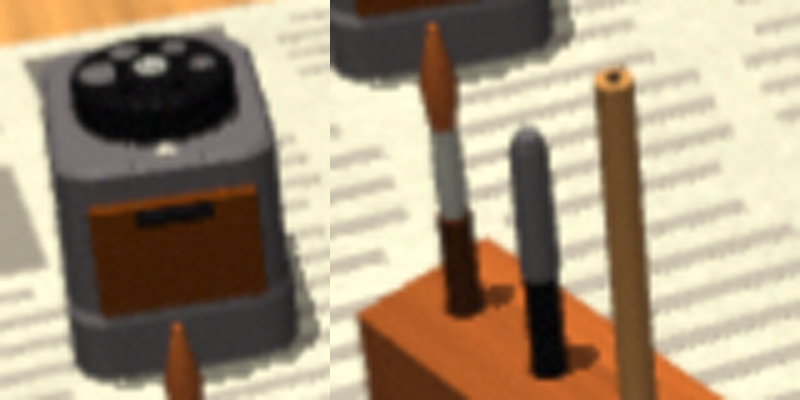

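Crop 1 shows the dial hub at about (204.6,272.5) and the pointer at (225,272.5). The widest hole is at (204,281), about a quarter turn clockwise from the pointer, so the dial seems to be balanced between two stops. Crop 2 shows the pencil at the near end of the block, with the marker in the middle and the brush at the far end. Next I'll measure these.

```bash
cat > m.py <<'E'
from h import *
t=cv2.imread("pics/top0.png").astype(int);s=cv2.imread("pics/side0.png").astype(int)
def cent(im,x0,y0,x1,y1,f):
    sub=im[y0:y1,x0:x1];w=np.clip(f(sub),0,None).astype(float)
    Y,X=np.mgrid[y0:y1,x0:x1];return np.array([(w*X).sum(),(w*Y).sum()])/w.sum()
bright=lambda th:(lambda p:p.min(2)-th)
hub=cent(t,200,267,209,277,bright(80)); ptr=cent(t,221,268,228,277,bright(125))
hubs=cent(s,156,174,165,182,bright(70))
print("hub",hub,hubs,two(hub,hubs),onz("top",hub,119),onz("side",hubs,119))
c=onz("top",hub,119)[:2];p=onz("top",ptr,100)[:2];d=p-c
print("ptr",ptr,d,np.linalg.norm(d),np.degrees(np.arctan2(d[1],d[0])))
# dial holes: lighter than black within ring
for g in [(196,232),(237,215),(245,163),(203,133),(160,157),(155,205)]:
    q=onz("top",((g[0]+.5)/5-.5+165,(g[1]+.5)/5-.5+235),117)[:2]-c
    print("hole",np.linalg.norm(q),np.degrees(np.arctan2(q[1],q[0])-np.arctan2(d[1],d[0])))
# dial disc
m=(cv2.inRange(t.astype(np.uint8),(0,0,0),(70,70,70)))[250:295,183:222]
cs=max(cv2.findContours(m,cv2.RETR_EXTERNAL,cv2.CHAIN_APPROX_NONE)[0],key=cv2.contourArea)
e=cv2.fitEllipse(cs);print("disc",np.array(e[0])+[183,250],e[1],onz("top",np.array(e[0])+[183,250],112))
# sharpener deck box and pencil
hsv=cv2.cvtColor(t.astype(np.uint8),cv2.COLOR_BGR2HSV)
bm=cv2.inRange(hsv,(3,110,60),(14,255,255))[235:305,300:390]
cs=max(cv2.findContours(bm,cv2.RETR_EXTERNAL,cv2.CHAIN_APPROX_NONE)[0],key=cv2.contourArea)
bx=cv2.boxPoints(cv2.minAreaRect(cs))+[300,235]
W=np.array([onz("top",b,55)[:2] for b in bx]);print("block",W,W.mean(0),[np.linalg.norm(W[i]-W[i-1]) for i in range(4)])
u=max([W[0]-W[1],W[1]-W[2]],key=np.linalg.norm);u/=np.linalg.norm(u);print("u",u,np.degrees(np.arctan2(u[1],u[0])))
for k in(-42,0,42):print("hole",W.mean(0)+k*u)
print("pentop",two((383,266.7),(201.8,240.6)),onz("top",(383,266.7),182),onz("side",(201.8,240.6),182))
print("penbase",onz("top",(363,264),55),onz("side",(207.2,309),55))
E
python3 m.py
```

```text
hub [203.912 272.095] [159.757 177.596] (array([475.973,  83.206, 120.395]), np.float64(1.4022490069787867)) [476.574  83.306 119.   ] [475.633  86.262 119.   ]
ptr [224.182 272.39 ] [ -2.961 -38.289] 38.40351411071723 -94.42244946588642
hole 17.364972474967495 272.3082220747481
hole 19.306734641007875 -31.15661115241043
hole 21.04714032647496 29.330108486659217
hole 21.197189528898935 87.94730845927829
hole 19.199130472224393 145.17772717563514
hole 18.107983526029006 205.3756710676926
disc [204.552 271.637] (31.61354637145996, 33.5297966003418) [476.972  83.131 112.   ]
block [[ 458.307 -141.481]
 [ 515.869 -256.521]
 [ 468.67  -278.456]
 [ 412.035 -164.522]] [ 463.72  -210.245] [np.float64(51.6910585839862), np.float64(128.63733305455713), np.float64(52.04713077668481), np.float64(127.23362395134882)]
u [-0.447  0.894] 116.58185301480118
hole [ 482.514 -247.806]
hole [ 463.72  -210.245]
hole [ 444.926 -172.685]
pentop (array([ 481.855, -248.438,  180.912]), np.float64(0.9888312356494091)) [ 482.408 -248.183  182.   ] [ 481.047 -249.889  182.   ]
penbase [ 480.878 -248.126   55.   ] [ 482.367 -245.247   55.   ]
```

```bash
cat >> h.py <<'E'
from scipy.spatial.transform import Rotation as Ro
def go(xyz,yaw=None):
    """slide and dr (8-degree units) to reach tool-down at xyz with tool y at heading yaw (deg, mod 180)"""
    s=arm.read_state();R=Ro.from_quat(s["ee_rot"]);M=R.as_matrix()
    cur=np.degrees(np.arctan2(M[1,1],M[0,1]))
    yt=cur if yaw is None else cur+((yaw-cur+90)%180-90)
    y=np.array([np.cos(np.radians(yt)),np.sin(np.radians(yt)),0]);z=np.array([0,0,-1.]);T=np.stack([np.cross(y,z),y,z],1)
    print("pos",s["position"],"yaw",cur,"j",s["joints"],"F",s["contact_force"],"w",s["gripper_width"],s["grasp_force"],"t",s["clock"])
    print("slide",M.T@(np.array(xyz)-s["position"]),"dr",(R.inv()*Ro.from_matrix(T)).as_rotvec()*180/np.pi/8)
E
python3 -c "
from h import *
go((476.5,84,180))"
```

```text
pos [ 249.954 -572.274  230.329] yaw 113.5843475329319 j [-0.9    0.385  0.007 -0.    -1.194 -0.259] F [-0.267 -0.056  0.55 ] w 85.64552581278834 0.0 t 0.1
slide [-470.204  510.715   51.286] dr [ 0.014 -0.001  0.   ]
```

{"api": "step_arm", "payload": {
  "motion": [
    {"dr": [0, 0, 0], "slide": [-330, 358, 20], "jaw": 85},
    {"dr": [0, 0, 0], "slide": [-330, 358, 20], "jaw": 85},
    {"dr": [0, 0, 0], "slide": [-330, 358, 20], "jaw": 85},
    {"dr": [0, 0, 0], "slide": [-330, 358, 20], "jaw": 85},
    {"dr": [0, 0, 0], "slide": [-330, 358, 20], "jaw": 85},
    {"dr": [0, 0, 0], "slide": [-330, 358, 20], "jaw": 85},
    {"dr": [0, 0, 0], "slide": [-330, 358, 20], "jaw": 85},
    {"dr": [0, 0, 0], "slide": [-330, 358, 20], "jaw": 85}
  ]
}}

```text
clock: 1.1
position: [409.4, -110.4, 211.2]
ee_rot: [-0.205, 0.979, 0.0, 0.0]
contact_force: [0.2, -0.7, 0.5]
gripper_width: 85.2
grasp_force: 0.0
```

```bash
python3 -c "
from h import *
go((476.5,84,170))"
```

```text
pos [ 409.4   -110.382  211.233] yaw 113.66240058669712 j [ 0.123  0.054 -0.483 -0.    -1.034 -1.281] F [ 0.186 -0.664  0.464] w 85.21447199805127 0.0 t 1.1
slide [-139.465  151.106   41.274] dr [ 0.001  0.001 -0.   ]
```

{"api": "step_arm", "payload": {
  "motion": [
    {"dr": [0, 0, 0], "slide": [-46, 50, 14], "jaw": 85},
    {"dr": [0, 0, 0], "slide": [-92, 100, 28], "jaw": 85},
    {"dr": [0, 0, 0], "slide": [-139.5, 151, 45], "jaw": 85},
    {"dr": [0, 0, 0], "slide": [-139.5, 151, 45], "jaw": 85},
    {"dr": [0, 0, 0], "slide": [-139.5, 151, 45], "jaw": 85},
    {"dr": [0, 0, 0], "slide": [-139.5, 151, 45], "jaw": 85},
    {"dr": [0, 0, 0], "slide": [-139.5, 151, 45], "jaw": 85},
    {"dr": [0, 0, 0], "slide": [-139.5, 151, 45], "jaw": 85}
  ]
}}

```text
clock: 2.1
position: [476.6, 80.8, 166.7]
ee_rot: [-0.204, 0.979, 0.0, 0.0]
contact_force: [-0.1, -0.0, 0.0]
gripper_width: 85.1
grasp_force: 0.0
```

```bash
python3 -c "
from h import *
a=optics.get_image('top');b=optics.get_image('side')
x=np.hstack([crop(a,150,220,110,100,3.6),crop(b,110,90,110,100,3.6)])
cv2.imwrite('pics/d1.png',cv2.convertScaleAbs(x,alpha=1.7,beta=10))
go((476.5,84,106))"
```

```text
pos [476.689  81.082 166.625] yaw 113.53871053656377 j [ 0.505  0.207 -0.425  0.    -0.938 -1.665] F [ 0.606 -0.212 -0.941] w 85.0370507328103 0.0 t 2.2
slide [-0.955  2.748 60.626] dr [ 0.     0.004 -0.   ]
```

View pics/d1.png

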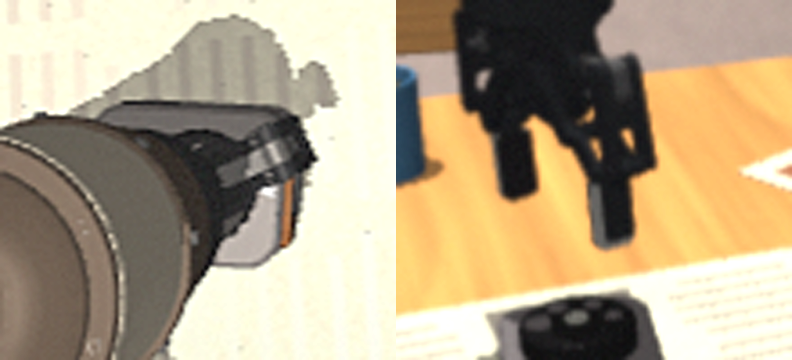

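The open fingers hover over the dial and straddle it. In the side view the near fingertip's lower end is at about (170,156.7) and the far one at (143,144). I'll use these to work out the tip height when open.

```bash
python3 -c "
from h import *
c=np.array([476.7,81.]);y=np.array([-.4,.917])
for px,sg in (((170,157.2),-1),((143,144.5),1)):
  for off in (43,50):
    q=c+sg*off*y
    print(sg,off,[(z,proj('side',(*q,z))) for z in(167,173,180)],px)
"
```

```text
-1 43 [(167, array([170.758, 163.474])), (173, array([170.447, 160.6  ])), (180, array([170.081, 157.222]))] (170, 157.2)
-1 50 [(167, array([172.896, 164.6  ])), (173, array([172.59 , 161.716])), (180, array([172.231, 158.326]))] (170, 157.2)
1 43 [(167, array([146.119, 150.486])), (173, array([145.744, 147.735])), (180, array([145.303, 144.504]))] (143, 144.5)
1 50 [(167, array([144.236, 149.493])), (173, array([143.857, 146.753])), (180, array([143.411, 143.532]))] (143, 144.5)
```

{"api": "step_arm", "payload": {
  "motion": [
    {"dr": [0, 0, 0], "slide": [-0.9, 2.7, 20], "jaw": 85},
    {"dr": [0, 0, 0], "slide": [-0.9, 2.7, 40], "jaw": 85},
    {"dr": [0, 0, 0], "slide": [-0.9, 2.7, 58], "jaw": 82},
    {"dr": [0, 0, 0], "slide": [-0.9, 2.7, 67.5], "jaw": 78},
    {"dr": [0, 0, 0], "slide": [-0.9, 2.7, 67.5], "jaw": 74},
    {"dr": [0, 0, 0], "slide": [-0.9, 2.7, 67.5], "jaw": 70},
    {"dr": [0, 0, 0], "slide": [-0.9, 2.7, 67.5], "jaw": 67},
    {"dr": [0, 0, 0], "slide": [-0.9, 2.7, 67.5], "jaw": 66}
  ]
}}

```text
clock: 3.2
position: [476.7, 84.6, 99.3]
ee_rot: [-0.204, 0.979, 0.0, 0.0]
contact_force: [0.7, 0.4, 0.3]
gripper_width: 66.2
grasp_force: 0.0
```

```bash
python3 -c "
from h import *
go((476.4,84,99))"
```

```text
pos [476.664  84.606  99.27 ] yaw 113.5966711317046 j [ 0.512  0.295 -0.51   0.    -0.765 -1.671] F [0.665 0.395 0.308] w 66.16532726523474 0.0 t 3.2
slide [ 0.484 -0.45   0.269] dr [ 0.001  0.007 -0.   ]
```

{"api": "step_arm", "payload": {
  "motion": [
    {"dr": [0, 0, 0], "slide": [0, 0, 0], "jaw": 65.5},
    {"dr": [0, 0, 0], "slide": [0, 0, 0], "jaw": 65},
    {"dr": [0, 0, 0], "slide": [0, 0, 0], "jaw": 64.5},
    {"dr": [0, 0, 0], "slide": [0, 0, 0], "jaw": 64.2},
    {"dr": [0, 0, 0], "slide": [0, 0, 0], "jaw": 64},
    {"dr": [0, 0, 0], "slide": [0, 0, 0], "jaw": 63.8},
    {"dr": [0, 0, 0], "slide": [0, 0, 0], "jaw": 63.8},
    {"dr": [0, 0, 0], "slide": [0, 0, 0], "jaw": 63.8}
  ]
}}

```text
clock: 4.2
position: [477.0, 83.8, 99.4]
ee_rot: [-0.205, 0.979, -0.001, 0.0]
contact_force: [1.5, -5.3, 5.2]
gripper_width: 64.2
grasp_force: 4.4
```

{"api": "step_arm", "payload": {
  "motion": [
    {"dr": [0, 0, 0], "slide": [0, -0.3, 0], "jaw": 63.8},
    {"dr": [0, 0, 0], "slide": [0, -0.5, 0], "jaw": 63.8},
    {"dr": [0, 0, 0], "slide": [0, -0.5, 0], "jaw": 63.7},
    {"dr": [0, 0, 0], "slide": [0, -0.5, 0], "jaw": 63.6},
    {"dr": [0, 0, 0], "slide": [0, -0.5, 0], "jaw": 63.5},
    {"dr": [0, 0, 0], "slide": [0, -0.5, 0], "jaw": 63.5},
    {"dr": [0, 0, 0], "slide": [0, -0.5, 0], "jaw": 63.5},
    {"dr": [0, 0, 0], "slide": [0, -0.5, 0], "jaw": 63.5}
  ]
}}

```text
clock: 5.2
position: [477.1, 83.8, 99.5]
ee_rot: [-0.205, 0.979, -0.0, 0.0]
contact_force: [0.7, -3.8, 6.1]
gripper_width: 63.8
grasp_force: 10.3
```

{"api": "step_arm", "payload": {
  "motion": [
    {"dr": [0, 0, 0], "slide": [0, -0.3, 0], "jaw": 63.5},
    {"dr": [0, 0, 0], "slide": [0, -0.4, 0], "jaw": 63.4},
    {"dr": [0, 0, 0], "slide": [0, -0.4, 0], "jaw": 63.35},
    {"dr": [0, 0, 0], "slide": [0, -0.4, 0], "jaw": 63.35},
    {"dr": [0, 0, 0], "slide": [0, -0.4, 0], "jaw": 63.35},
    {"dr": [0, 0, 0], "slide": [0, -0.4, 0], "jaw": 63.35},
    {"dr": [0, 0, 0], "slide": [0, -0.4, 0], "jaw": 63.35},
    {"dr": [0, 0, 0], "slide": [0, -0.4, 0], "jaw": 63.35}
  ]
}}

```text
clock: 6.2
position: [477.1, 83.7, 99.5]
ee_rot: [-0.205, 0.979, -0.0, 0.0]
contact_force: [-0.2, -2.5, 5.8]
gripper_width: 63.5
grasp_force: 13.4
```

{"api": "step_arm", "payload": {
  "motion": [
    {"dr": [0, 0, -0.5], "slide": [0, 0, 0], "jaw": 63.3},
    {"dr": [0, 0, -1], "slide": [0, 0, 0], "jaw": 63.3},
    {"dr": [0, 0, -1.5], "slide": [0, 0, 0], "jaw": 63.3},
    {"dr": [0, 0, -2], "slide": [0, 0, 0], "jaw": 63.3},
    {"dr": [0, 0, -2.5], "slide": [0, 0, 0], "jaw": 63.3},
    {"dr": [0, 0, -3], "slide": [0, 0, 0], "jaw": 63.3},
    {"dr": [0, 0, -3.5], "slide": [0, 0, 0], "jaw": 63.3},
    {"dr": [0, 0, -3.75], "slide": [0, 0, 0], "jaw": 63.3}
  ]
}}

```text
clock: 7.2
position: [477.0, 84.0, 99.5]
ee_rot: [-0.452, 0.892, 0.0, 0.0]
contact_force: [-1.5, -1.0, 6.7]
gripper_width: 63.8
grasp_force: 14.6
```

```bash
python3 -c "
from h import *
go((476.4,84,99));print(arm.read_state()['wrist_torque'])"
```

```text
pos [476.953  84.     99.546] yaw 143.7195420630373 j [ 0.511  0.295 -0.509 -0.    -0.766 -1.144] F [-1.493 -0.953  6.678] w 63.7698697961563 14.556026888312772 t 7.2
slide [0.327 0.446 0.546] dr [-0.002  0.005  0.   ]
[-0.408  0.292  0.054]
```

{"api": "step_arm", "payload": {
  "motion": [
    {"dr": [0, 0, -0.6], "slide": [0, 0, 0], "jaw": 63.2},
    {"dr": [0, 0, -1.4], "slide": [0, 0, 0], "jaw": 63.2},
    {"dr": [0, 0, -2.3], "slide": [0, 0, 0], "jaw": 63.2},
    {"dr": [0, 0, -3.2], "slide": [0, 0, 0], "jaw": 63.2},
    {"dr": [0, 0, -3.7], "slide": [0, 0, 0], "jaw": 63.2},
    {"dr": [0, 0, -3.7], "slide": [0, 0, 0], "jaw": 63.2},
    {"dr": [0, 0, -3.7], "slide": [0, 0, 0], "jaw": 63.2},
    {"dr": [0, 0, -3.7], "slide": [0, 0, 0], "jaw": 63.2}
  ]
}}

```text
clock: 8.2
position: [476.7, 84.1, 99.6]
ee_rot: [-0.664, 0.748, 0.0, 0.0]
contact_force: [-2.6, -0.8, 8.2]
gripper_width: 63.9
grasp_force: 16.7
```

```bash
python3 -c "
from h import *
go((476.4,84,99));print(arm.read_state()['wrist_torque'])"
```

```text
pos [476.726  84.108  99.57 ] yaw 173.1958554526993 j [ 0.511  0.295 -0.509 -0.001 -0.766 -0.629] F [-2.645 -0.776  8.188] w 63.86723714964497 16.696980191627517 t 8.2
slide [0.146 0.311 0.57 ] dr [-0.002  0.006  0.   ]
[-0.199  0.47  -0.053]
```

{"api": "step_arm", "payload": {
  "motion": [
    {"dr": [0, 0, -0.6], "slide": [0, 0, 0], "jaw": 63.2},
    {"dr": [0, 0, -1.2], "slide": [0, 0, 0], "jaw": 63.2},
    {"dr": [0, 0, -1.8], "slide": [0, 0, 0], "jaw": 63.2},
    {"dr": [0, 0, -2.4], "slide": [0, 0, 0], "jaw": 63.2},
    {"dr": [0, 0, -3], "slide": [0, 0, 0], "jaw": 63.2},
    {"dr": [0, 0, -3.5], "slide": [0, 0, 0], "jaw": 63.2},
    {"dr": [0, 0, -3.8], "slide": [0, 0, 0], "jaw": 63.2},
    {"dr": [0, 0, -3.8], "slide": [0, 0, 0], "jaw": 63.2}
  ]
}}

```text
clock: 9.2
position: [476.4, 84.1, 99.5]
ee_rot: [0.837, -0.547, -0.0, -0.0]
contact_force: [-3.9, 0.8, 8.0]
gripper_width: 63.5
grasp_force: 16.8
```

```bash
python3 -c "
from h import *
go((476.4,84,99));print(arm.read_state()['wrist_torque'])"
```

```text
pos [476.375  84.052  99.536] yaw -156.3513775165483 j [ 0.511  0.295 -0.509 -0.001 -0.767 -0.098] F [-3.941  0.838  8.026] w 63.46386583411638 16.774565291125327 t 9.2
slide [ 0.058 -0.002  0.536] dr [ 0.001  0.004 -0.   ]
[0.164 0.868 0.127]
```

{"api": "step_arm", "payload": {
  "motion": [
    {"dr": [0, 0, 0], "slide": [0, 0, 0], "jaw": 66},
    {"dr": [0, 0, 0], "slide": [0, 0, 0], "jaw": 70},
    {"dr": [0, 0, 0], "slide": [0, 0, 0], "jaw": 75},
    {"dr": [0, 0, 0], "slide": [0, 0, -30], "jaw": 75},
    {"dr": [0, 0, 0], "slide": [0, 0, -85], "jaw": 75},
    {"dr": [0, 0, 0], "slide": [40, 0, -130], "jaw": 70},
    {"dr": [0, 0, 0], "slide": [95, 0, -130], "jaw": 60},
    {"dr": [0, 0, 0], "slide": [150, 0, -130], "jaw": 50}
  ]
}}

```text
clock: 10.2
position: [537.6, -54.8, 229.6]
ee_rot: [0.837, -0.547, 0.001, -0.001]
contact_force: [0.2, 0.7, 0.1]
gripper_width: 49.9
grasp_force: 0.0
```

```bash
python3 -c "
from h import *
go((481.7,-248,210),206.6)
a=optics.get_image('top');b=optics.get_image('side');cv2.imwrite('pics/top1.png',a);cv2.imwrite('pics/side1.png',b)
x=np.hstack([crop(a,165,235,80,66,5),crop(b,130,165,66,66,5)])
cv2.imwrite('pics/d2.png',cv2.convertScaleAbs(x,alpha=1.8,beta=15))"
```

```text
pos [537.559 -54.826 229.574] yaw -156.35454826871322 j [ 0.198  0.241 -0.204 -0.    -1.123  0.215] F [0.192 0.708 0.109] w 49.85263052996671 0.0 t 10.2
slide [154.553 128.688  19.305] dr [-0.015 -0.    -0.369]
```

View pics/d2.png

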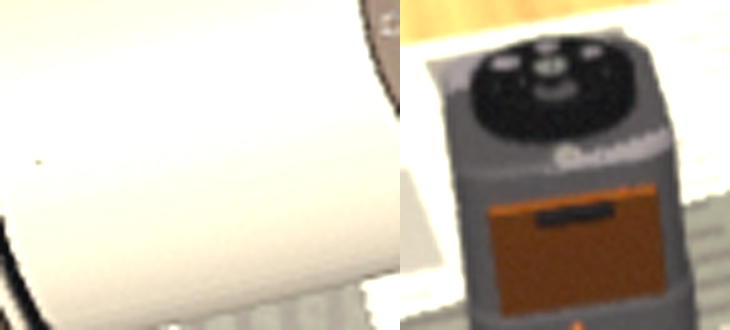

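The side view shows the wide hole now at the feed pointer side, at about (549,92) in the crop. The top view is blocked by the arm. Next is the pencil.

{"api": "step_arm", "payload": {
  "motion": [
    {"dr": [0, 0, -0.1], "slide": [50, 42, 5], "jaw": 40},
    {"dr": [0, 0, -0.2], "slide": [100, 84, 10], "jaw": 40},
    {"dr": [0, 0, -0.37], "slide": [150, 125, 15], "jaw": 40},
    {"dr": [0, 0, -0.37], "slide": [154.5, 128.5, 19], "jaw": 40},
    {"dr": [0, 0, -0.37], "slide": [154.5, 128.5, 19], "jaw": 40},
    {"dr": [0, 0, -0.37], "slide": [154.5, 128.5, 19], "jaw": 40},
    {"dr": [0, 0, -0.37], "slide": [154.5, 128.5, 19], "jaw": 40},
    {"dr": [0, 0, -0.37], "slide": [154.5, 128.5, 19], "jaw": 40}
  ]
}}

```text
clock: 11.3
position: [481.4, -245.9, 210.0]
ee_rot: [0.851, -0.525, 0.0, -0.0]
contact_force: [-0.5, 0.1, -0.6]
gripper_width: 39.7
grasp_force: 0.0
```

```bash
python3 - <<'E'
from h import *
go((482,-248,132),206.6)
a=optics.get_image('top');b=optics.get_image('side');cv2.imwrite('pics/top2.png',a);cv2.imwrite('pics/side2.png',b)
x=np.hstack([crop(a,165,235,80,66,5),crop(b,145,185,80,66,5)])
cv2.imwrite('pics/d3.png',cv2.convertScaleAbs(x,alpha=1.7,beta=15))
E
```

```text
pos [ 481.422 -245.883  210.036] yaw -153.34677648658547 j [-0.172  0.258 -0.233 -0.    -1.079  0.637] F [-0.49   0.084 -0.589] w 39.71038001674957 0.0 t 11.3
slide [ 2.132  0.464 78.036] dr [-0.003 -0.002  0.007]
```

View pics/d3.png

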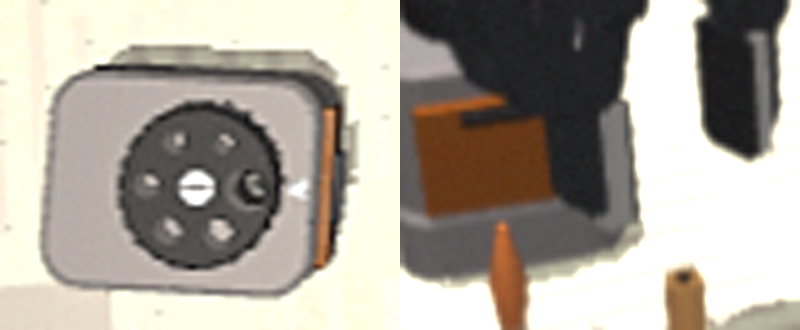

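The wide hole, now dark, is clicked in at the pointer at about (214.8,272). The pencil top stands between the two fingertips. Next I descend and grip.

{"api": "step_arm", "payload": {
  "motion": [
    {"dr": [0, 0, 0], "slide": [2.1, 0.5, 15], "jaw": 40},
    {"dr": [0, 0, 0], "slide": [2.1, 0.5, 40], "jaw": 40},
    {"dr": [0, 0, 0], "slide": [2.1, 0.5, 65], "jaw": 40},
    {"dr": [0, 0, 0], "slide": [2.1, 0.5, 78], "jaw": 40},
    {"dr": [0, 0, 0], "slide": [2.1, 0.5, 78], "jaw": 30},
    {"dr": [0, 0, 0], "slide": [2.1, 0.5, 78], "jaw": 20},
    {"dr": [0, 0, 0], "slide": [2.1, 0.5, 78], "jaw": 13},
    {"dr": [0, 0, 0], "slide": [2.1, 0.5, 78], "jaw": 10.5}
  ]
}}

```text
clock: 12.4
position: [482.0, -249.1, 132.7]
ee_rot: [0.851, -0.526, 0.001, -0.0]
contact_force: [-0.6, -0.4, 1.8]
gripper_width: 10.5
grasp_force: 8.4
```

```bash
python3 - <<'E'
from h import *
go((482,-248,132),206.6)
E
```

```text
pos [ 481.972 -249.103  132.717] yaw -153.43812680270918 j [-0.178  0.339 -0.334  0.    -0.896  0.641] F [-0.598 -0.371  1.836] w 10.510257484741897 8.405705988407135 t 12.4
slide [-0.975 -0.517  0.716] dr [-0.011 -0.01  -0.005]
```

{"api": "step_arm", "payload": {
  "motion": [
    {"dr": [0, 0, 0], "slide": [0, 0, 0], "jaw": 9.8},
    {"dr": [0, 0, 0], "slide": [0, 0, 0], "jaw": 9.5},
    {"dr": [0, 0, 0], "slide": [0, 0, -15], "jaw": 9.5},
    {"dr": [0, 0, 0], "slide": [0, 0, -40], "jaw": 9.5},
    {"dr": [0, 0, 0], "slide": [0, 0, -75], "jaw": 9.5},
    {"dr": [0, 0, 0], "slide": [0, 0, -115], "jaw": 9.5},
    {"dr": [0, 0, 0], "slide": [0, 0, -135], "jaw": 9.5},
    {"dr": [0, 0, 0], "slide": [0, 0, -140], "jaw": 9.5}
  ]
}}

```text
clock: 13.4
position: [481.5, -248.9, 273.6]
ee_rot: [0.851, -0.526, 0.001, -0.001]
contact_force: [-0.1, -0.2, -0.7]
gripper_width: 10.2
grasp_force: 28.9
```

```bash
python3 - <<'E'
from h import *
t=cv2.imread("pics/top2.png").astype(int)
def cent(im,x0,y0,x1,y1,f):
    sub=im[y0:y1,x0:x1];w=np.clip(f(sub),0,None).astype(float)
    Y,X=np.mgrid[y0:y1,x0:x1];return np.array([(w*X).sum(),(w*Y).sum()])/w.sum()
hub=cent(t,200,267,209,277,lambda p:p.min(2)-80);ptr=cent(t,221,268,228,277,lambda p:p.min(2)-125)
print(hub,ptr,onz("top",hub,119),onz("top",ptr,100),onz("top",(214.8,271.9),119))
for g in [(177,141),(226,141),(150,182),(172,228),(220,230),(251,187)]:
    q=onz("top",((g[0]+.5)/5-.5+165,(g[1]+.5)/5-.5+235),119)-onz("top",hub,119)
    print(np.linalg.norm(q),np.degrees(np.arctan2(q[1],q[0])))
# housing back/front edges of deck
g=cv2.convertScaleAbs(t.astype(np.uint8))
m=cv2.inRange(g,(75,75,75),(130,130,130))[240:300,168:235]
cs=max(cv2.findContours(m,cv2.RETR_EXTERNAL,cv2.CHAIN_APPROX_NONE)[0],key=cv2.contourArea)
bx=cv2.boxPoints(cv2.minAreaRect(cs))+[168,240]
W=np.array([onz("top",b,100)[:2] for b in bx]);print(W,[ (np.linalg.norm(d),np.degrees(np.arctan2(d[1],d[0]))) for d in W-np.roll(W,1,0)])
go((474.8,64,275),206.6)
E
```

```text
[203.933 272.176] [224.178 272.39 ] [476.416  83.265 119.   ] [473.613  45.024 100.   ] [476.362  61.66  119.   ]
20.01522889048769 22.757119131328867
21.461435994247307 -33.422540260162165
18.767079121821098 81.44086174155134
18.136339543052966 147.0474132052614
18.869135139908785 -150.99313427888262
21.603820587976237 -90.65553682163296
[[424.505 159.829]
 [523.407 155.716]
 [514.161  36.869]
 [415.833  43.507]] [(np.float64(116.64392721215296), np.float64(85.73636019636322)), (np.float64(98.98655486762976), np.float64(-2.3813535546611106)), (np.float64(119.20599230864497), np.float64(-94.44842028239664)), (np.float64(98.5511163162209), np.float64(176.13744994787208))]
pos [ 481.548 -248.93   273.602] yaw -153.44839246570274 j [-0.178  0.214 -0.128 -0.    -1.227  0.641] F [-0.106 -0.157 -0.699] w 10.249581429452114 28.86781632900238 t 13.4
slide [-282.941 -133.848   -1.521] dr [-0.015 -0.01  -0.006]
```

```bash
python3 - <<'E'
from h import *
print(ray("top",(250,190))[0],ray("side",(250,190))[0])
s=arm.read_state();R=Ro.from_quat(s["ee_rot"]);print(R.as_matrix(),s["position"])
a=optics.get_image('top');b=optics.get_image('side');cv2.imwrite('pics/top3.png',a);cv2.imwrite('pics/side3.png',b)
p=s["position"]
for n in("top","side"):print(n,[proj(n,(p[0],p[1],z)) for z in(148,200,260,323)])
x=np.hstack([crop(a,330,200,100,100,4),crop(b,150,100,100,150,4)[:400]])
cv2.imwrite('pics/d4.png',cv2.convertScaleAbs(x,alpha=1.6,beta=15))
E
```

```text
[524.472 -32.156 842.596] [ 376.591 -750.281  533.637]
[[ 0.447 -0.895  0.003]
 [-0.895 -0.447 -0.   ]
 [ 0.001 -0.002 -1.   ]] [ 481.548 -248.93   273.602]
top [array([377.342, 266.113]), array([386.979, 267.797]), array([400.308, 270.131]), array([417.75 , 273.191])]
side [array([203.52 , 260.361]), array([201.136, 229.004]), array([198.095, 189.469]), array([194.502, 143.406])]
```

View pics/d4.png

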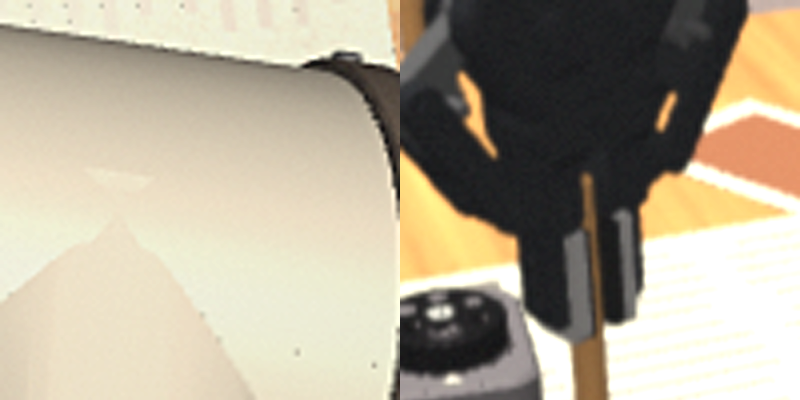

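The forearm hides the pencil from the top camera. In the side view the pencil is held squarely between the pads. I'll carry it over the feed, turned so that the side view shows any lean in the pad plane.

{"api": "step_arm", "payload": {
  "motion": [
    {"dr": [0, 0, 0], "slide": [0, 0, -25], "jaw": 9.5},
    {"dr": [0, 0, -0.8], "slide": [-45, -21, -25], "jaw": 9.5},
    {"dr": [0, 0, -1.8], "slide": [-95, -45, -25], "jaw": 9.5},
    {"dr": [0, 0, -2.8], "slide": [-145, -68, -25], "jaw": 9.5},
    {"dr": [0, 0, -3.8], "slide": [-195, -92, -25], "jaw": 9.5},
    {"dr": [0, 0, -4.8], "slide": [-245, -116, -15], "jaw": 9.5},
    {"dr": [0, 0, -5.3], "slide": [-275, -130, 0], "jaw": 9.5},
    {"dr": [0, 0, -5.3], "slide": [-283, -134, 5], "jaw": 9.5}
  ]
}}

```text
clock: 14.5
position: [473.5, 65.4, 264.6]
ee_rot: [0.983, -0.182, -0.002, 0.001]
contact_force: [-0.2, -0.1, -0.4]
gripper_width: 10.1
grasp_force: 28.9
```

```bash
cat > foot.py <<'E'
from h import *
import sys
tag=sys.argv[1]
s=arm.read_state();p=s["position"];M=Ro.from_quat(s["ee_rot"]).as_matrix()
b=optics.get_image('side');cv2.imwrite(f'pics/side{tag}.png',b)
go((475.1,63.5,268),249)
h=cv2.cvtColor(b,cv2.COLOR_BGR2HSV)
zf=p[2]-125.7
f=proj("side",(p[0],p[1],zf));g=proj("side",(p[0],p[1],p[2]-5));print("expect foot",f,"tip",g)
# pencil edges by row: wood-coloured pixels
for v in np.linspace(g[1]+4,f[1]+6,14).astype(int):
    u0=int(f[0]);row=h[v,u0-16:u0+17].astype(int)
    m=(row[:,0]>5)&(row[:,0]<25)&(row[:,1]>90)&(row[:,2]>35)
    i=np.flatnonzero(m)+u0-16
    z=p[2]; 
    ue=f[0]+(g[0]-f[0])*(v-f[1])/(g[1]-f[1])
    print(v,len(i),(i.min(),i.max(),round(i.mean(),2)) if len(i) else None,"axis exp",round(ue,2))
E
python3 foot.py 4
```

```text
pos [473.718  65.235 264.507] yaw -110.97876460327284 j [ 0.477  0.11  -0.279 -0.001 -1.187  0.728] F [-0.61   0.409 -1.339] w 10.169978032619339 28.893775641918182 t 14.55
slide [ 1.899  1.135 -3.496] dr [0.021 0.025 0.003]
expect foot [159.377 173.239] tip [152.025 114.011]
118 33 (np.int64(143), np.int64(175), np.float64(159.0)) axis exp 152.52
122 33 (np.int64(143), np.int64(175), np.float64(159.0)) axis exp 153.02
127 33 (np.int64(143), np.int64(175), np.float64(159.0)) axis exp 153.64
132 33 (np.int64(143), np.int64(175), np.float64(159.0)) axis exp 154.26
136 33 (np.int64(143), np.int64(175), np.float64(159.0)) axis exp 154.75
141 33 (np.int64(143), np.int64(175), np.float64(159.0)) axis exp 155.37
146 33 (np.int64(143), np.int64(175), np.float64(159.0)) axis exp 156.0
150 33 (np.int64(143), np.int64(175), np.float64(159.0)) axis exp 156.49
155 33 (np.int64(143), np.int64(175), np.float64(159.0)) axis exp 157.11
160 33 (np.int64(143), np.int64(175), np.float64(159.0)) axis exp 157.73
165 33 (np.int64(143), np.int64(175), np.float64(159.0)) axis exp 158.35
169 18 (np.int64(143), np.int64(160), np.float64(151.5)) axis exp 158.85
174 5 (np.int64(156), np.int64(160), np.float64(158.0)) axis exp 159.47
179 0 None axis exp 160.09
```

{"api": "step_arm", "payload": {
  "motion": [
    {"dr": [0, 0, 1.3], "slide": [1.9, 1.1, -2], "jaw": 9.5},
    {"dr": [0, 0, 2.6], "slide": [1.9, 1.1, -3], "jaw": 9.5},
    {"dr": [0, 0, 3.9], "slide": [1.9, 1.1, -3], "jaw": 9.5},
    {"dr": [0, 0, 5.2], "slide": [1.9, 1.1, -3], "jaw": 9.5},
    {"dr": [0, 0, 6.5], "slide": [1.9, 1.1, -3], "jaw": 9.5},
    {"dr": [0, 0, 7.8], "slide": [1.9, 1.1, -3], "jaw": 9.5},
    {"dr": [0, 0, 9.1], "slide": [1.9, 1.1, -3], "jaw": 9.5},
    {"dr": [0, 0, 10.4], "slide": [1.9, 1.1, -3], "jaw": 9.5}
  ]
}}

```text
clock: 15.55
position: [476.1, 61.1, 269.6]
ee_rot: [-0.611, 0.792, 0.0, -0.0]
contact_force: [-0.6, -1.2, 0.7]
gripper_width: 10.2
grasp_force: 28.9
```

{"api": "step_arm", "payload": {
  "motion": [
    {"dr": [0, 0, 1.3], "slide": [0, 0, 0], "jaw": 9.5},
    {"dr": [0, 0, 2.6], "slide": [0, 0, 0], "jaw": 9.5},
    {"dr": [0, 0, 3.9], "slide": [0, 0, 0], "jaw": 9.5},
    {"dr": [0, 0, 5.2], "slide": [0, 0, 0], "jaw": 9.5},
    {"dr": [0, 0, 6.5], "slide": [0, 0, 0], "jaw": 9.5},
    {"dr": [0, 0, 7.8], "slide": [0, 0, 0], "jaw": 9.5},
    {"dr": [0, 0, 9.1], "slide": [0, 0, 0], "jaw": 9.5},
    {"dr": [0, 0, 10.4], "slide": [0, 0, 0], "jaw": 9.5}
  ]
}}

```text
clock: 16.55
position: [476.1, 61.1, 269.6]
ee_rot: [0.069, 0.998, -0.0, -0.0]
contact_force: [0.4, -0.3, 0.3]
gripper_width: 10.1
grasp_force: 28.9
```

```bash
python3 foot.py 5 | head -3; python3 - <<'E'
from h import *
o=[crop(cv2.imread(f'pics/side{k}.png'),130,105,50,90,6)[:540] for k in(4,5)]
cv2.imwrite('pics/d5.png',cv2.convertScaleAbs(np.hstack(o),alpha=1.8,beta=10))
E
```

```text
pos [476.072  61.122 269.602] yaw 81.85421320092108 j [ 0.467  0.107 -0.269  0.    -1.196 -2.18 ] F [ 0.299 -0.275  0.149] w 10.205881148585062 28.891447484493256 t 16.6
slide [1.298 2.217 1.602] dr [-0.005 -0.005  1.607]
expect foot [160.826 171.61 ] tip [153.529 111.896]
```

View pics/d5.png

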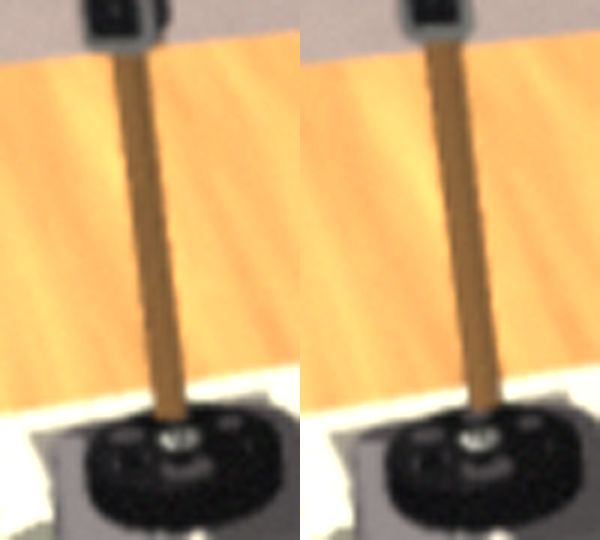

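Comparing the two views, taken 167° apart in yaw, the foot sits about 1 mm off the TCP along tool -x. The side camera's lateral bias at the foot (about -1 px) matches its bias at the hub. So the TCP should go to about (474.1, 63.6).

```bash
python3 - <<'E'
from h import *
go((474.1,63.6,246))
E
```

```text
pos [476.072  61.122 269.602] yaw 81.85421320092108 j [ 0.467  0.107 -0.269  0.    -1.196 -2.18 ] F [ 0.299 -0.275  0.149] w 10.205881148585062 28.891447484493256 t 16.6
slide [ 2.285  2.189 23.602] dr [-0.005 -0.005 -0.   ]
```

{"api": "step_arm", "payload": {
  "motion": [
    {"dr": [0, 0, 0], "slide": [2.3, 2.2, 0], "jaw": 9.5},
    {"dr": [0, 0, 0], "slide": [2.3, 2.2, 8], "jaw": 9.5},
    {"dr": [0, 0, 0], "slide": [2.3, 2.2, 16], "jaw": 9.5},
    {"dr": [0, 0, 0], "slide": [2.3, 2.2, 21], "jaw": 9.5},
    {"dr": [0, 0, 0], "slide": [2.3, 2.2, 23], "jaw": 9.5},
    {"dr": [0, 0, 0], "slide": [2.3, 2.2, 23.5], "jaw": 9.5},
    {"dr": [0, 0, 0], "slide": [2.3, 2.2, 23.5], "jaw": 9.5},
    {"dr": [0, 0, 0], "slide": [2.3, 2.2, 23.5], "jaw": 9.5}
  ]
}}

```text
clock: 17.6
position: [474.3, 65.0, 246.5]
ee_rot: [0.065, 0.998, 0.0, 0.0]
contact_force: [0.1, -0.1, -0.1]
gripper_width: 10.2
grasp_force: 28.9
```

{"api": "step_arm", "payload": {
  "motion": [
    {"dr": [0, 0, 0], "slide": [0, 0, 0.5], "jaw": 9.5},
    {"dr": [0, 0, 0], "slide": [0, 0, 1], "jaw": 9.5},
    {"dr": [0, 0, 0], "slide": [0, 0, 1.5], "jaw": 9.5},
    {"dr": [0, 0, 0], "slide": [0, 0, 2], "jaw": 9.5},
    {"dr": [0, 0, 0], "slide": [0, 0, 2.5], "jaw": 9.5},
    {"dr": [0, 0, 0], "slide": [0, 0, 3], "jaw": 9.5},
    {"dr": [0, 0, 0], "slide": [0, 0, 3], "jaw": 9.5},
    {"dr": [0, 0, 0], "slide": [0, 0, 3], "jaw": 9.5}
  ]
}}

```text
clock: 18.6
position: [474.2, 64.9, 243.3]
ee_rot: [0.065, 0.998, -0.0, 0.0]
contact_force: [-0.4, -0.5, 0.1]
gripper_width: 10.1
grasp_force: 28.9
```

{"api": "step_arm", "payload": {
  "motion": [
    {"dr": [0, 0, 0], "slide": [0, -0.6, 0], "jaw": 9.5},
    {"dr": [0, 0, 0], "slide": [0, -1.2, 0], "jaw": 9.5},
    {"dr": [0, 0, 0], "slide": [0, -1.3, 0], "jaw": 9.5},
    {"dr": [0, 0, 0], "slide": [0, -1.3, 0.7], "jaw": 9.5},
    {"dr": [0, 0, 0], "slide": [0, -1.3, 1.4], "jaw": 9.5},
    {"dr": [0, 0, 0], "slide": [0, -1.3, 2], "jaw": 9.5},
    {"dr": [0, 0, 0], "slide": [0, -1.3, 2.5], "jaw": 9.5},
    {"dr": [0, 0, 0], "slide": [0, -1.3, 2.5], "jaw": 9.5}
  ]
}}

```text
clock: 19.6
position: [474.0, 63.6, 240.8]
ee_rot: [0.065, 0.998, -0.0, -0.0]
contact_force: [0.2, -0.2, -0.2]
gripper_width: 9.9
grasp_force: 28.9
```

{"api": "step_arm", "payload": {
  "motion": [
    {"dr": [0, 0, 0], "slide": [0, 0, 0.8], "jaw": 9.5},
    {"dr": [0, 0, 0], "slide": [0, 0, 1.6], "jaw": 9.5},
    {"dr": [0, 0, 0], "slide": [0, 0, 2.4], "jaw": 9.5},
    {"dr": [0, 0, 0], "slide": [0, 0, 3.2], "jaw": 9.5},
    {"dr": [0, 0, 0], "slide": [0, 0, 4], "jaw": 9.5},
    {"dr": [0, 0, 0], "slide": [0, 0, 4.5], "jaw": 9.5},
    {"dr": [0, 0, 0], "slide": [0, 0, 5], "jaw": 9.5},
    {"dr": [0, 0, 0], "slide": [0, 0, 5], "jaw": 9.5}
  ]
}}

```text
clock: 20.6
position: [474.0, 63.6, 235.8]
ee_rot: [0.065, 0.998, -0.0, -0.0]
contact_force: [-0.1, -0.1, 0.1]
gripper_width: 10.3
grasp_force: 28.9
```

```bash
python3 - <<'E'
from h import *
go((474.1,63.6,200));print(arm.read_state()['wrist_torque'])
E
```

```text
pos [473.959  63.595 235.774] yaw 82.55597191845274 j [ 0.474  0.129 -0.331  0.    -1.111 -2.175] F [-0.149 -0.122  0.075] w 10.327741222558782 28.889240026474 t 20.6
slide [-0.142  0.026 35.774] dr [-0.001 -0.001 -0.   ]
[-0.043  0.05  -0.037]
```

{"api": "step_arm", "payload": {
  "motion": [
    {"dr": [0, 0, 0], "slide": [0, 0, 2], "jaw": 9.5},
    {"dr": [0, 0, 0], "slide": [0, 0, 4], "jaw": 9.5},
    {"dr": [0, 0, 0], "slide": [0, 0, 6], "jaw": 9.5},
    {"dr": [0, 0, 0], "slide": [0, 0, 8], "jaw": 9.5},
    {"dr": [0, 0, 0], "slide": [0, 0, 9.5], "jaw": 9.5},
    {"dr": [0, 0, 0], "slide": [0, 0, 11], "jaw": 9.5},
    {"dr": [0, 0, 0], "slide": [0, 0, 12], "jaw": 9.5},
    {"dr": [0, 0, 0], "slide": [0, 0, 12], "jaw": 9.5}
  ]
}}

```text
clock: 21.6
position: [474.0, 63.6, 223.7]
ee_rot: [0.065, 0.998, -0.0, -0.0]
contact_force: [0.5, -0.2, -0.3]
gripper_width: 9.9
grasp_force: 28.9
```

{"api": "step_arm", "payload": {
  "motion": [
    {"dr": [0, 0, 0], "slide": [0, 0, 4], "jaw": 9.5},
    {"dr": [0, 0, 0], "slide": [0, 0, 8], "jaw": 9.5},
    {"dr": [0, 0, 0], "slide": [0, 0, 12], "jaw": 9.5},
    {"dr": [0, 0, 0], "slide": [0, 0, 16], "jaw": 9.5},
    {"dr": [0, 0, 0], "slide": [0, 0, 20], "jaw": 9.5},
    {"dr": [0, 0, 0], "slide": [0, 0, 24], "jaw": 9.5},
    {"dr": [0, 0, 0], "slide": [0, 0, 26], "jaw": 9.5},
    {"dr": [0, 0, 0], "slide": [0, 0, 26], "jaw": 9.5}
  ]
}}

```text
clock: 22.6
position: [473.9, 63.6, 197.7]
ee_rot: [0.065, 0.998, -0.0, -0.0]
contact_force: [-0.1, -1.2, -0.2]
gripper_width: 10.5
grasp_force: 28.9
```

{"api": "step_arm", "payload": {
  "motion": [
    {"dr": [0, 0, 0], "slide": [0, 0, 0.5], "jaw": 9.5},
    {"dr": [0, 0, 0], "slide": [0, 0, 1], "jaw": 9.5},
    {"dr": [0, 0, 0], "slide": [0, 0, 1.5], "jaw": 9.5},
    {"dr": [0, 0, 0], "slide": [0, 0, 2], "jaw": 9.5},
    {"dr": [0, 0, 0], "slide": [0, 0, 2.5], "jaw": 9.5},
    {"dr": [0, 0, 0], "slide": [0, 0, 3], "jaw": 9.5},
    {"dr": [0, 0, 0], "slide": [0, 0, 3], "jaw": 9.5},
    {"dr": [0, 0, 0], "slide": [0, 0, 3], "jaw": 9.5}
  ]
}}

```text
clock: 23.6
position: [474.0, 63.6, 194.8]
ee_rot: [0.065, 0.998, -0.0, 0.0]
contact_force: [-0.1, 0.5, 0.0]
gripper_width: 10.0
grasp_force: 28.9
```

{"api": "step_arm", "payload": {
  "motion": [
    {"dr": [0, 0, 0], "slide": [0, 0, 0.5], "jaw": 9.5},
    {"dr": [0, 0, 0], "slide": [0, 0, 1], "jaw": 9.5},
    {"dr": [0, 0, 0], "slide": [0, 0, 1.5], "jaw": 9.5},
    {"dr": [0, 0, 0], "slide": [0, 0, 2], "jaw": 9.5},
    {"dr": [0, 0, 0], "slide": [0, 0, 2], "jaw": 9.5},
    {"dr": [0, 0, 0], "slide": [0, 0, 2], "jaw": 9.5},
    {"dr": [0, 0, 0], "slide": [0, 0, 2], "jaw": 9.5},
    {"dr": [0, 0, 0], "slide": [0, 0, 2], "jaw": 9.5}
  ]
}}

```text
clock: 24.6
position: [474.0, 63.6, 192.8]
ee_rot: [0.065, 0.998, -0.0, -0.0]
contact_force: [0.8, 0.2, -0.8]
gripper_width: 10.0
grasp_force: 28.9
```

{"api": "step_arm", "payload": {
  "motion": [
    {"dr": [0, 0, 0], "slide": [0, 0, 0.5], "jaw": 9.5},
    {"dr": [0, 0, 0], "slide": [0, 0, 1], "jaw": 9.5},
    {"dr": [0, 0, 0], "slide": [0, 0, 1.5], "jaw": 9.5},
    {"dr": [0, 0, 0], "slide": [0, 0, 2], "jaw": 9.5},
    {"dr": [0, 0, 0], "slide": [0, 0, 2], "jaw": 9.5},
    {"dr": [0, 0, 0], "slide": [0, 0, 2], "jaw": 9.5},
    {"dr": [0, 0, 0], "slide": [0, 0, 2], "jaw": 9.5},
    {"dr": [0, 0, 0], "slide": [0, 0, 2], "jaw": 9.5}
  ]
}}

```text
clock: 25.6
position: [474.4, 63.6, 191.6]
ee_rot: [0.065, 0.998, 0.0, 0.001]
contact_force: [-0.8, 0.4, 4.2]
gripper_width: 9.9
grasp_force: 29.4
```

{"api": "step_arm", "payload": {
  "motion": [
    {"dr": [0, 0, 0], "slide": [0, 0, 0.2], "jaw": 9.5},
    {"dr": [0, 0, 0], "slide": [0, 0, 0.4], "jaw": 9.5},
    {"dr": [0, 0, 0], "slide": [0, 0, 0.6], "jaw": 9.5},
    {"dr": [0, 0, 0], "slide": [0, 0, 0.7], "jaw": 9.5},
    {"dr": [0, 0, 0], "slide": [0, 0, 0.7], "jaw": 9.5},
    {"dr": [0, 0, 0], "slide": [0, 0, 0.7], "jaw": 9.5},
    {"dr": [0, 0, 0], "slide": [0, 0, 0.7], "jaw": 9.5},
    {"dr": [0, 0, 0], "slide": [0, 0, 0.7], "jaw": 9.5}
  ]
}}

```text
clock: 26.6
position: [474.7, 63.6, 191.6]
ee_rot: [0.065, 0.998, 0.0, 0.001]
contact_force: [-0.7, -0.7, 7.3]
gripper_width: 10.3
grasp_force: 29.6
```

{"api": "step_arm", "payload": {
  "motion": [
    {"dr": [0, 0, 0], "slide": [0, 0, 0], "jaw": 10.5},
    {"dr": [0, 0, 0], "slide": [0, 0, 0], "jaw": 11.5},
    {"dr": [0, 0, 0], "slide": [0, 0, 0], "jaw": 13},
    {"dr": [0, 0, 0], "slide": [0, 0, 0], "jaw": 18},
    {"dr": [0, 0, 0], "slide": [0, 0, 0], "jaw": 28},
    {"dr": [0, 0, 0], "slide": [0, 0, 0], "jaw": 40},
    {"dr": [0, 0, 0], "slide": [0, 0, 0], "jaw": 45},
    {"dr": [0, 0, 0], "slide": [0, 0, 0], "jaw": 45}
  ]
}}

```text
clock: 27.6
position: [474.0, 63.6, 190.1]
ee_rot: [0.065, 0.998, 0.0, -0.0]
contact_force: [0.6, -1.1, -0.1]
gripper_width: 45.2
grasp_force: 0.0
```

{"api": "step_arm", "payload": {
  "motion": [
    {"dr": [0, 0, 0], "slide": [0, 0, -10], "jaw": 45},
    {"dr": [0, 0, 0], "slide": [0, 0, -25], "jaw": 45},
    {"dr": [0, 0, 0], "slide": [0, 0, -45], "jaw": 45},
    {"dr": [0, 0, 0], "slide": [0, 0, -65], "jaw": 45},
    {"dr": [0, 0, 0], "slide": [0, 0, -85], "jaw": 45},
    {"dr": [0, 0, 0], "slide": [0, 0, -100], "jaw": 45},
    {"dr": [0, 0, 0], "slide": [0, 0, -100], "jaw": 45},
    {"dr": [0, 0, 0], "slide": [0, 0, -100], "jaw": 45}
  ]
}}

```text
clock: 28.6
position: [473.5, 63.5, 289.4]
ee_rot: [0.065, 0.998, -0.0, -0.001]
contact_force: [0.1, 0.1, -0.4]
gripper_width: 45.1
grasp_force: 0.0
```

```bash
python3 - <<'E'
from h import *
b=optics.get_image('side');cv2.imwrite('pics/side9.png',b)
cv2.imwrite('pics/d9.png',cv2.convertScaleAbs(crop(b,80,60,200,150,4)[:600],alpha=1.6,beta=10))
go((474,63,290));print(proj('side',(475.1,63.5,119)),proj('side',(475.1,63.5,241)))
E
```

```text
pos [473.461  63.486 289.215] yaw 82.54812521889598 j [ 0.474  0.091 -0.237 -0.    -1.244 -2.175] F [-0.772 -0.538  0.979] w 44.71496040597096 0.0 t 28.65
slide [-0.596 -0.412 -0.785] dr [-0.005 -0.012 -0.   ]
[161.484 182.507] [154.303 123.901]
```

View pics/d9.png

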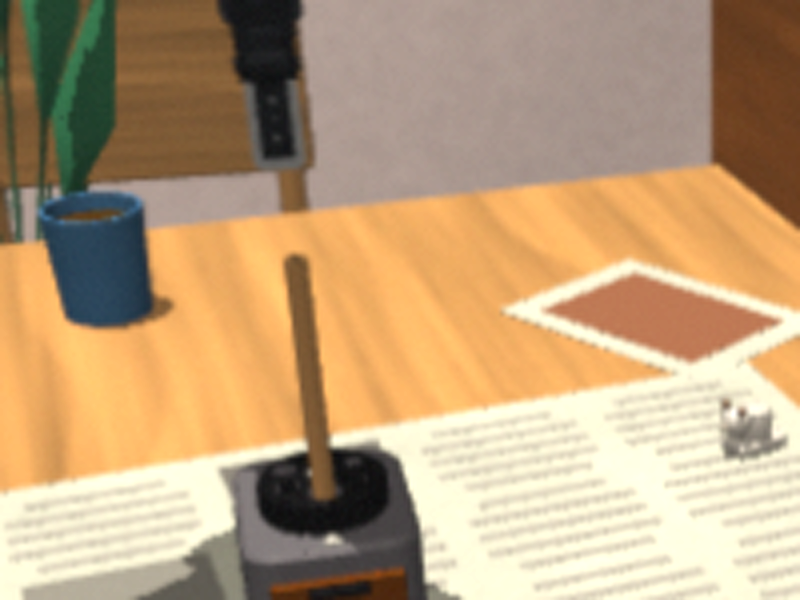

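The pencil stands free in the wide hole. Its top is at (153.9,124.5) px, against (154.3,123.9) expected for a pencil resting on the cutter, and the gripper is clear above it.

```bash
python3 -c "
from bench import arm
print(arm.job_done())"
```

```text
the job is handed in; nothing more can be done
None
```

The job is handed in after about 29 s: the dial was turned with about 17 N until the widest hole clicked in at the feed pointer, and the pencil was pressed onto the cutter with about 7 N and left standing free in that hole.

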